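Pack out the bottle guide with clip-on spacers and hold the pack tight

TASK

The lane has been changed to this bottle, so pack out its spring-loaded guide rail: take horseshoe spacers (two thick, two thin) from the parking stand and drop them fully home over the square bar, side by side in the gap between the bracket and the sliding collar, until not even another thin one would go in; leave those you do not need hanging on the stand. Then pinch the bracket and the collar together between the fingers, so that the last play closes and the pack is tight, and finish while still holding that pinch (for the fitter to tighten the lock). Do not shift the bottle in the lane, nor the next bottle waiting behind it, the tub of caps and the spanner.

Things in the scene. Friction and masses are not known exactly. Their poses are not given: they have to be found in the camera images.
- bracket: Fixed upright steel plate, 44 mm wide (its x), 10 thick (y 0 to +10), 70 high. Origin at table level under its front face; -y points to the collar and bottle. From that face a 12 mm square bar runs along -y, its top 46 mm above the table. A spacer fully home on it has x = 0 and its origin 16 mm above the table. Behind the plate nothing is higher than 33 mm.
- collar: Sliding guide: steel plate facing the bracket, 44 mm wide, 10 thick (y 0 to -10), 14 to 70 mm above the table. Origin at table level under its bracket-side face, axes as the bracket's: its distance to the bracket's origin is the gap, 21 to 36 mm at first. A weak spring (1 to 2 N) pushes it out till its rail meets the bottle. 18 mm sleeve in front (top 49 mm high); the rail's back is 90 mm on.
- rail_face (a point): Middle of the white rail's face that touches the bottle (rail 240 mm long across the bar, 24 mm high); 115 mm in front (-y) of the collar's origin, 42 mm above the table.
- bottle: White round bottle, full, 76 mm across, 178 mm high, standing on the 20 mm high lane bed between the guide rail and a fixed rail beyond it. Origin: centre of its underside, z up. The filling nozzle hangs above it, tip 275 mm above the table.
- stand: Parking stand, fixed: base 70 x 250 x 8 mm and a 12 mm square bar along its own y, top 46 mm above the table, between two end plates (58 mm high, 114 mm either side of the middle). Origin: on the table under the bar's middle. Four spacers hang on it about 50 mm apart, their x across the bar, origins 16 mm above the table.
- thick_a: One of two thick black horseshoe spacers: 12 mm thick (its y), 40 wide (its x), 82 tall, 50 g. Origin midway between the leg tips, z up to the tab. Slot 13.6 mm wide, mouth flared to 22 mm over the lowest 10; its closed end, which rests on the bar, is 30 mm above the origin. Shoulders end at 54 mm; grip tab 24 mm wide, from 54 to 82 mm. Leg tips and tab top rounded. Starts hung on the stand, in any order.
- thick_b: One of two thick black horseshoe spacers: 12 mm thick (its y), 40 wide (its x), 82 tall, 50 g. Origin midway between the leg tips, z up to the tab. Slot 13.6 mm wide, mouth flared to 22 mm over the lowest 10; its closed end, which rests on the bar, is 30 mm above the origin. Shoulders end at 54 mm; grip tab 24 mm wide, from 54 to 82 mm. Leg tips and tab top rounded. Starts hung on the stand, in any order.
- thin_a: One of two thin black horseshoe spacers: 6 mm thick (its y), 40 wide (its x), 82 tall, 25 g. Origin midway between the leg tips, z up to the tab. Slot 13.6 mm wide, mouth flared to 22 mm over the lowest 10; its closed end, which rests on the bar, is 30 mm above the origin. Shoulders end at 54 mm; grip tab 24 mm wide, from 54 to 82 mm. Leg tips and tab top rounded. Starts hung on the stand, in any order.
- thin_b: One of two thin black horseshoe spacers: 6 mm thick (its y), 40 wide (its x), 82 tall, 25 g. Origin midway between the leg tips, z up to the tab. Slot 13.6 mm wide, mouth flared to 22 mm over the lowest 10; its closed end, which rests on the bar, is 30 mm above the origin. Shoulders end at 54 mm; grip tab 24 mm wide, from 54 to 82 mm. Leg tips and tab top rounded. Starts hung on the stand, in any order.
- next_bottle: Bystander: the next bottle, white, 76 mm across, 178 mm high, standing loose on the lane bed on the robot's side of the bottle being set. Origin: centre of its underside.
- cap_tub: Bystander: blue open tub of white caps, 130 x 170 x 50 mm. Origin: centre of its underside.
- spanner: Bystander: steel spanner lying on the table, about 160 mm long. Origin: underside, near its middle.

How it is judged (in metres and radians):
At the end, for the whole second after the job is handed in: Fingers press collar and bracket, and spacers press both, over 5 N each; the rail is then under 8.5 mm off the bottle; every spacer is home on the bracket bar (within 4 mm, tilt under 0.15 rad) or hangs on the stand; the bottle is upright (0.06 rad), within 8 mm of its start (horizontal distance between rail_face and bottle below 0.0465 m and contact force between the fingers and collar above 5 N and contact force between the fingers and bracket above 5 N and (contact force between collar and thick_a above 5 N or contact force between collar and thick_b above 5 N or contact force between collar and thin_a above 5 N or contact force between collar and thin_b above 5 N) and (contact force between bracket and thick_a above 5 N or contact force between bracket and thick_b above 5 N or contact force between bracket and thin_a above 5 N or contact force between bracket and thin_b above 5 N) and ((x of thick_a in the frame of bracket between -0.004 and 0.004 m and y of thick_a in the frame of bracket between -0.04 and 0 m and z of thick_a in the frame of bracket between 0.012 and 0.02 m and angle between thick_a's own z axis and vertical below 0.15 rad) or (x of thick_a in the frame of stand between -0.01 and 0.01 m and y of thick_a in the frame of stand between -0.11 and 0.11 m and z of thick_a in the frame of stand between 0.01 and 0.022 m)) and ((x of thick_b in the frame of bracket between -0.004 and 0.004 m and y of thick_b in the frame of bracket between -0.04 and 0 m and z of thick_b in the frame of bracket between 0.012 and 0.02 m and angle between thick_b's own z axis and vertical below 0.15 rad) or (x of thick_b in the frame of stand between -0.01 and 0.01 m and y of thick_b in the frame of stand between -0.11 and 0.11 m and z of thick_b in the frame of stand between 0.01 and 0.022 m)) and ((x of thin_a in the frame of bracket between -0.004 and 0.004 m and y of thin_a in the frame of bracket between -0.04 and 0 m and z of thin_a in the frame of bracket between 0.012 and 0.02 m and angle between thin_a's own z axis and vertical below 0.15 rad) or (x of thin_a in the frame of stand between -0.01 and 0.01 m and y of thin_a in the frame of stand between -0.11 and 0.11 m and z of thin_a in the frame of stand between 0.01 and 0.022 m)) and ((x of thin_b in the frame of bracket between -0.004 and 0.004 m and y of thin_b in the frame of bracket between -0.04 and 0 m and z of thin_b in the frame of bracket between 0.012 and 0.02 m and angle between thin_b's own z axis and vertical below 0.15 rad) or (x of thin_b in the frame of stand between -0.01 and 0.01 m and y of thin_b in the frame of stand between -0.11 and 0.11 m and z of thin_b in the frame of stand between 0.01 and 0.022 m)) and distance of bottle from where it was at the start of the episode below 0.008 m and angle between bottle's own z axis and vertical below 0.06 rad); the arm keeps its last pose, push and grip.
It fails at once if the bottle in the lane is shifted by more than 20 mm (distance of bottle from where it was at the start of the episode above 0.02 m).
It fails at once if the next bottle is moved by more than 30 mm (distance of next_bottle from where it was at the start of the episode above 0.03 m).
It fails at once if the tub of caps is moved by more than 30 mm (distance of cap_tub from where it was at the start of the episode above 0.03 m).
It fails at once if the spanner is moved by more than 30 mm (distance of spanner from where it was at the start of the episode above 0.03 m).
It also fails if it takes over 72 s, if anything falls off the work surface, if the arm or the gripper's body presses on something with over 40 N, if the wrist force passes 120 N, or if a joint passes its speed limit or range.

ROBOT

A 6-joint arm with a two-finger parallel gripper is mounted at the origin on the work surface. World frame = base frame: x ahead of the robot, y to its left, z up, the work surface at z = 0. Lengths are in mm, angles in rad, forces in N, time in s.
With the tool pointing down it reaches from about 350 to 875 mm from the base axis. Payload 4.2 kg.
Tool frame: the origin (TCP) lies midway between the tips of the shut fingers; the grasp point (between the pads) lies 19 mm behind it; z points along the fingers, y is the line along which they close (so a half turn about z gives the same grasp; the last joint's range is limited). The gripper opens to 85 mm and grips with 20 to 120 N. Pads are 22 mm wide; open, the fingers measure 114 mm over their backs; the gripper's body (76 mm by 85 mm) begins 54 mm behind the grasp point. The pads swing forward as they close: fully open they stand 13 mm farther back than shut.
Start: joints at [-0.962, 0.385, 0.008, 0, -1.194, -0.259], TCP at [214.208, -587.124, 231.312] pointing down, gripper open.
Joint ranges: [-3.14, 3.14], [-1.21, 2.06], [-1.07, 1.41], [-3.16, 2.05], [-2.99, -0.16], [-3.1, 3.1]. Speed limits (rad/s): [2.79, 2.79, 3.14, 3.14, 3.14, 3.14].

INTERFACE

Orientations are given as a unit quaternion [w, x, y, z].
In Python, from plant import robot gives the robot as it stands. The module is installed in compiled form; this text tells all that it offers.
- The arm moves only by the tool jog_arm, never from a script. Its argument "plan" is one flat list of numbers, 6 for each row, row after row: the shift along the tool's x, y, z in mm, then the turn, a rotation vector about the tool's x, y, z in degrees. A call has 1 to 20 rows; each row shifts and turns the commanded pose from where the row before left it, along the tool's axes as they then stand; what a row does not reach is not made up. A row lasts 1/12 s, in which the tool goes at most 41.7 mm and 7.16 degrees, less where a joint would pass 70% of its speed; a pose out of reach is approached as far as the arm can. A call with a gripper value outside its range is refused whole. "gripper" is the opening, from 0 (shut) to 1 (fully open), set as the call begins (left out, the last holds). The fingers move at their own pace and stop on an object; "squeeze" is the grip in N (left out, the last holds). Time passes only in rows, so rows that do not move let the fingers close. It gives the time, the measured TCP pose, the force, the opening and the grip force at its end, in the units of the state.
- robot.read_state(): the state, without advancing time (a new reading comes with each control period).
- robot.snapshot(name): name is "side" or "top"; returns a dict with "image" (480x640x3 uint8, red, green, blue), "vfov" (degrees; the focal length in pixels is half the picture's height over the tangent of half this angle, whatever the lens; pixels are square), "cx", "cy" (the principal point, pixels), "k1" (the pictures are not rectified: a ray, as slopes to the right and down, at radius r is drawn at 1 + k1 r^2 times it, then the intrinsics apply), "rvec" (rotation vector, rad) and "tvec" (3), from world to camera coordinates, as OpenCV has them. Camera axes: x right, y down, z forward; pixel columns grow to the right and rows downward; lengths in mm; the calibration is good to about 2 mm. A picture is of the moment at which its call begins. There is no depth.
- robot.finish_job(): hands the job in; it is judged then, once.
The state is a dict: "time_s": time; "joints": joint angles; "qvel": joint speeds; "effort": joint torques, N m; "ee_pos": TCP position; "tcp_rot": TCP orientation; "force": force on the tool from outside, world axes, zero at the start; "moment": the same for the moment, N m; "opening": finger opening in mm; "grip_force": force on a finger pad.
Only numpy, scipy, OpenCV 4.12 (cv2) and the standard library are available. Lean on these libraries where they do the work, as an engineer would, in place of code of your own. Each camera call takes 0.05 s, during which the arm holds its last target. There are 200 camera calls.

## Working session

There is one attempt and no reset: what is moved stays moved. The work goes in short steps, Python scripts to look and compute and a tool call to move; the robot and the scene stay as the last step left them, time stands still between calls to the robot, and variables do not carry over. Pictures are saved under pics/ and viewed, at most 10 in all, crops included, and the job is handed in when it is done.

Besides the shell and the picture viewer there is one more tool, called after "Request:" by a JSON object that holds its "fn" and its "kwargs", one argument or row to a line. jog_arm: Moves the arm, as the interface text tells. Its arguments: {"type":"object","properties":{"plan":{"type":"array"},"gripper":{"type":"number"},"squeeze":{"type":"number"}},"required":["plan"]}

```bash
mkdir -p pics; python3 - <<'E'
from plant import robot
import cv2
s=robot.read_state()
for k in s: print(k,s[k])
for n in("side","top"):
    d=robot.snapshot(n)
    cv2.imwrite(f"pics/{n}0.png",d["image"][:,:,::-1])
    print(n,{k:d[k] for k in d if k!="image"})
E
```

```text
time_s 0.0
joints [-9.62409459e-01  3.85584475e-01  6.58618257e-03 -4.82218189e-04
 -1.19394807e+00 -2.58597500e-01]
qvel [ 0.00104512 -0.00100572  0.00073157  0.00023259  0.00060166 -0.00161226]
effort [ 8.29418022e-04 -3.92292666e+01  1.88398612e+01  4.18587416e+00
 -4.58459413e-03  7.03123053e-07]
ee_pos [ 213.99972556 -586.60081885  230.19167855]
tcp_rot [-2.48185606e-04 -1.73916714e-01  9.84759753e-01  1.06971136e-03]
force [-0.58051429 -0.10082673 -0.35242765]
moment [0.00383519 0.040812   0.00921899]
grip_force 0.0
opening 85.53327049334379
side {'vfov': 45.77630454160495, 'cx': 325.1277534155992, 'cy': 246.31437161711358, 'k1': 0.03683030212551888, 'rvec': array([ 0.73476684,  2.48567034, -1.30566054]), 'tvec': array([ 428.49925956, -177.2462148 , 1728.78186079])}
top {'vfov': 42.62797928922683, 'cx': 321.1728062782333, 'cy': 239.87421511375922, 'k1': -0.1463500686719391, 'rvec': array([ 2.12328443, -2.16271691,  0.16203351]), 'tvec': array([ 103.33266467,  577.1242493 , 1387.54899765])}
```

View pics/side0.png

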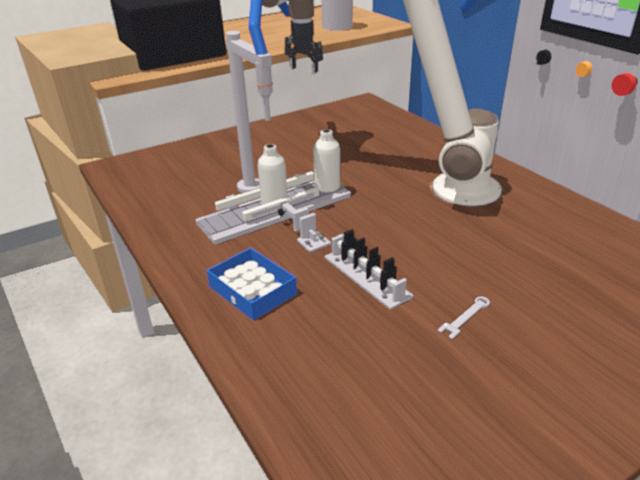

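View pics/top0.png

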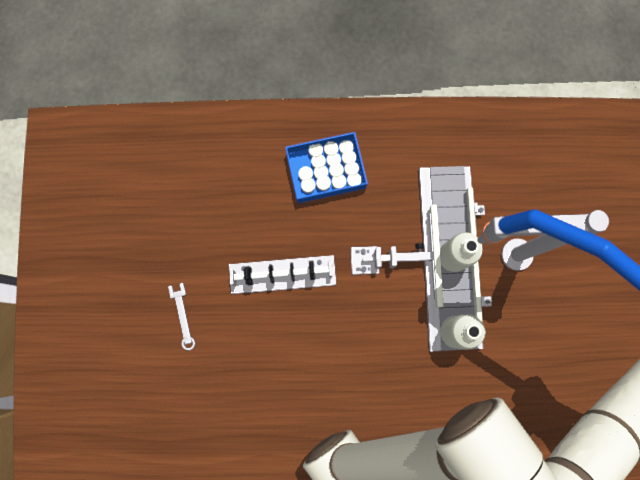

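The top view shows the stand at px (230–335, 257–292), with spacers near columns 249, 271, 292 and 312. The bracket is near (378,257), the collar near (394,257) and the bottle at (462,250). Next I'll zoom in on both views.

```bash
cat > h.py <<'E'
import numpy as np, cv2
from plant import robot
from scipy.spatial.transform import Rotation as R
def cam(d):
    f=240/np.tan(np.radians(d["vfov"]/2)); 
    return f,cv2.Rodrigues(np.array(d["rvec"]))[0],np.array(d["tvec"],float)
def ray(d,u,v,z):
    f,M,t=cam(d); K=np.array([[f,0,d["cx"]],[0,f,d["cy"]],[0,0,1]])
    p=cv2.undistortPoints(np.array([[[u,v]]],float),K,np.array([d["k1"],0,0,0,0.]))[0,0]
    w=M.T@np.array([p[0],p[1],1]); c=-M.T@t
    return c+w*(z-c[2])/w[2]
def proj(d,P):
    f,M,t=cam(d); K=np.array([[f,0,d["cx"]],[0,f,d["cy"]],[0,0,1]])
    return cv2.projectPoints(np.atleast_2d(np.array(P,float)),np.array(d["rvec"],float),t,K,np.array([d["k1"],0,0,0,0.]))[0][:,0]
def crop(d,x0,y0,w,h,s,name):
    cv2.imwrite(name,cv2.resize(d["image"][y0:y0+h,x0:x0+w,::-1],None,fx=s,fy=s,interpolation=cv2.INTER_CUBIC))
E
python3 - <<'E'
from h import *
import numpy as np
a=robot.snapshot("top");b=robot.snapshot("side")
A=cv2.resize(a["image"][235:305,225:445,::-1],None,fx=3.6,fy=3.6,interpolation=cv2.INTER_CUBIC)
B=cv2.resize(b["image"][195:310,270:420,::-1],None,fx=3,fy=3,interpolation=cv2.INTER_CUBIC)
o=np.zeros((A.shape[0]+B.shape[0],800,3),np.uint8);o[:A.shape[0],:A.shape[1]]=A;o[A.shape[0]:,:B.shape[1]]=B
cv2.imwrite("pics/z1.png",o);print(o.shape,A.shape)
for p in[(235,276),(330,270),(249,274),(312,269),(378,257),(394,257),(462,250)]:print(p,ray(a,*p,50).round(0))
E
```

```text
(597, 800, 3) (252, 792, 3)
(235, 276) [497. 293.  50.]
(330, 270) [508.  74.  50.]
(249, 274) [502. 260.  50.]
(312, 269) [511. 115.  50.]
(378, 257) [536. -38.  50.]
(394, 257) [535. -75.  50.]
(462, 250) [ 548. -235.   50.]
```

View pics/z1.png

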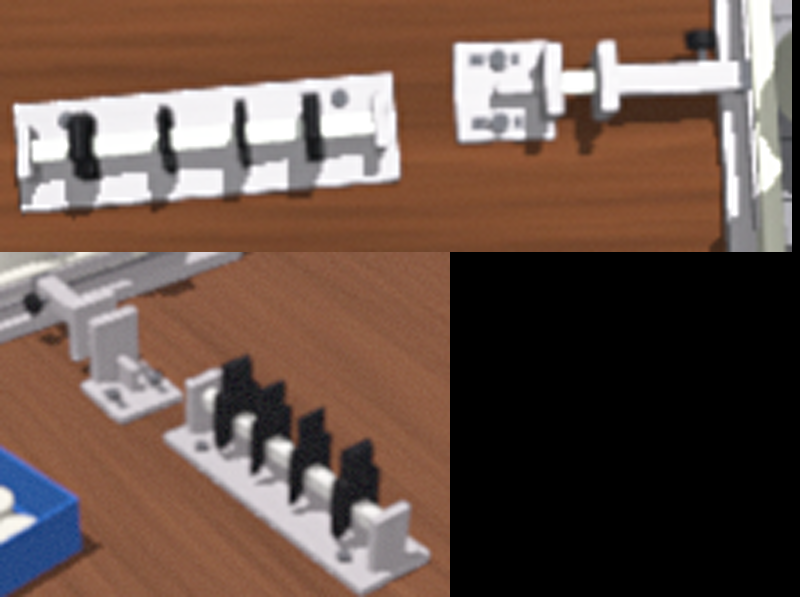

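The zoom shows the spacers on the stand from the +y end as thick, thin, thin, thick. In the top crop, the bracket's plate top spans columns 543–562 and the collar's 597–618. Now I'll compute poses and edge profiles.

```bash
python3 - <<'E'
from h import *
a=robot.snapshot("top")
Z=lambda u,v,z:ray(a,225+(u+.5)/3.6-.5,235+(v+.5)/3.6-.5,z)
c=[Z(14,105,8),Z(392,74,8),Z(400,178,8),Z(22,211,8)]
print("base",np.round(c,1),np.mean(c,0).round(1)); dd=(c[0]+c[3]-c[1]-c[2])/2; print(np.linalg.norm(dd[:2]),np.degrees(np.arctan2(dd[1],dd[0]))-90)
for n,q in dict(br=[(545,44),(562,44),(562,117),(546,117)],co=[(598,41),(616,41),(619,117),(601,117)]).items():
    print(n,np.round([Z(*p,70)[:2] for p in q],1).tolist())
M=cam(a);print("cam",-M[1].T@M[2])
g=cv2.cvtColor(a["image"],cv2.COLOR_RGB2GRAY).astype(np.float32)
X0=np.mean([Z(p,80,70)[0] for p in(550,610)]);print("x0",X0)
def prof(xs,ys,z):
    out=[]
    for y in ys:
        p=proj(a,[(x,y,z) for x in xs]).astype(np.float32)
        out.append(cv2.remap(g,p[:,:1],p[:,1:],cv2.INTER_CUBIC).mean())
    return np.array(out)
ys=np.arange(-20,-100,-1.0)
for o in(-16,16):
    print(o);print(" ".join(f"{y:.0f}:{v:.0f}" for y,v in zip(ys,prof(X0+o+np.linspace(-3,3,7),ys,70))))
crop(a,370,240,40,34,18,"pics/z2.png")
b=robot.snapshot("side");print(proj(b,[(X0,-45,70),(X0,-75,70)]));
E
```

```text
base [[530.8 314.2   8. ]
 [547.   64.    8. ]
 [478.1  60.2   8. ]
 [460.7 308.8   8. ]] [504.1 186.8   8. ]
249.9807322269196 3.8581512502593114
br [[556.5, -32.1], [556.3, -42.9], [509.8, -41.4], [510.0, -31.3]]
co [[557.8, -65.9], [557.6, -77.3], [509.1, -77.5], [509.3, -66.1]]
cam [ 363.94476542   94.87234738 1458.62459359]
x0 533.0797418577763
-16
-20:136 -21:138 -22:139 -23:140 -24:138 -25:134 -26:126 -27:110 -28:96 -29:93 -30:101 -31:130 -32:170 -33:209 -34:237 -35:246 -36:254 -37:252 -38:249 -39:251 -40:239 -41:218 -42:186 -43:134 -44:89 -45:53 -46:45 -47:43 -48:44 -49:47 -50:47 -51:47 -52:47 -53:47 -54:47 -55:46 -56:46 -57:44 -58:45 -59:54 -60:65 -61:76 -62:82 -63:89 -64:88 -65:102 -66:146 -67:196 -68:232 -69:240 -70:246 -71:244 -72:241 -73:244 -74:243 -75:237 -76:225 -77:179 -78:123 -79:70 -80:49 -81:45 -82:41 -83:46 -84:48 -85:48 -86:48 -87:48 -88:47 -89:47 -90:47 -91:48 -92:49 -93:49 -94:48 -95:48 -96:48 -97:48 -98:49 -99:49
16
-20:251 -21:251 -22:251 -23:251 -24:254 -25:246 -26:230 -27:207 -28:168 -29:135 -30:135 -31:169 -32:210 -33:235 -34:249 -35:255 -36:249 -37:250 -38:253 -39:253 -40:257 -41:235 -42:181 -43:124 -44:89 -45:86 -46:83 -47:85 -48:88 -49:88 -50:88 -51:88 -52:88 -53:88 -54:89 -55:89 -56:88 -57:88 -58:89 -59:90 -60:89 -61:88 -62:89 -63:87 -64:105 -65:142 -66:187 -67:223 -68:240 -69:253 -70:252 -71:251 -72:253 -73:252 -74:250 -75:240 -76:203 -77:158 -78:113 -79:94 -80:84 -81:80 -82:84 -83:85 -84:86 -85:86 -86:85 -87:85 -88:85 -89:85 -90:85 -91:86 -92:86 -93:86 -94:86 -95:85 -96:85 -97:85 -98:85 -99:85
[[307.00355365 213.94859486]
 [301.23281456 209.0450189 ]]
```

View pics/z2.png

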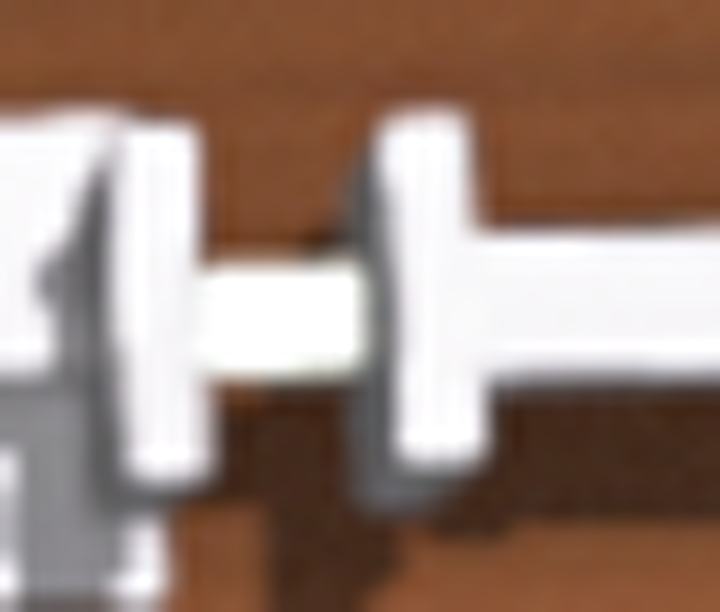

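The gap comes to about 24.6 mm (centre distance of the plates less 10), so two thick spacers should fit. The bracket face is at y≈-42, x≈533, with yaw about 1.2°. Now I'll locate the spacers and check the tool axes.

```bash
python3 - <<'E'
from h import *
a=robot.snapshot("top");g=cv2.cvtColor(a["image"],cv2.COLOR_RGB2GRAY).astype(np.float32)
O=np.array([504.1,186.8]);t=np.radians(3.86);ex=np.array([np.cos(t),np.sin(t)]);ey=np.array([-np.sin(t),np.cos(t)])
ss=np.arange(-115,116,1.)
P=[]
for s in ss:
    p=proj(a,[(*(O+s*ey+o*ex),98) for o in(-5,-2,1,4)]).astype(np.float32)
    P.append(cv2.remap(g,p[:,:1],p[:,1:],cv2.INTER_CUBIC).mean())
P=np.array(P)
d=P<110
e=np.flatnonzero(np.diff(d.astype(int)))
print([(ss[i]+(110-P[i])/(P[i+1]-P[i])).round(1) for i in e])
T=R.from_quat(np.roll(robot.read_state()["tcp_rot"],-1)).as_matrix();print(T.round(3))
# bar x check at z=46
for s in(-25,0,25,75,):
    v=[]
    for o in np.arange(-14,15,1.):
        p=proj(a,[(*(O+s*ey+o*ex),46)]).astype(np.float32);v.append(int(cv2.remap(g,p[:,:1],p[:,1:],cv2.INTER_CUBIC)[0,0]))
    print(s,v)
# bottles
for n,p in dict(bottle=(467,247),next=(473,331)).items():print(n,ray(a,*p,195).round(0))
E
```

```text
[np.float64(-75.1), np.float64(-64.9), np.float64(-28.9), np.float64(-23.2), np.float64(17.1), np.float64(24.0), np.float64(65.1), np.float64(79.8), np.float64(113.3)]
[[-0.939 -0.343 -0.   ]
 [-0.343  0.939  0.   ]
 [ 0.     0.001 -1.   ]]
-25 [43, 40, 37, 35, 32, 27, 25, 30, 38, 43, 45, 46, 45, 44, 42, 40, 39, 36, 35, 34, 33, 30, 27, 27, 29, 32, 32, 32, 33]
0 [137, 138, 137, 136, 140, 143, 163, 199, 232, 254, 254, 256, 255, 255, 255, 255, 255, 255, 255, 255, 253, 249, 245, 243, 243, 243, 244, 244, 243]
25 [49, 46, 45, 45, 37, 27, 21, 22, 28, 33, 37, 40, 40, 38, 37, 35, 32, 30, 31, 33, 33, 33, 32, 30, 29, 28, 29, 30, 29]
75 [36, 35, 33, 29, 24, 20, 18, 19, 19, 19, 19, 18, 17, 17, 17, 18, 19, 20, 21, 22, 23, 23, 23, 23, 23, 22, 23, 25, 28]
bottle [ 535. -212.  195.]
next [ 361. -216.  195.]
```

Request:
{"fn": "jog_arm", "kwargs": {
  "plan": [-18.8,23.5,-11.1,0,0,0,-18.8,23.5,-11.1,0,0,0,-18.8,23.5,-11.1,0,0,0,-18.8,23.5,-11.1,0,0,0,-18.8,23.5,-11.1,0,0,0,-18.8,23.5,-11.1,0,0,0,-18.8,23.5,-11.1,0,0,0,-18.8,23.5,-11.1,0,0,0,-18.8,23.5,-11.1,0,0,0,-23,30.6,0,0,0,0,-23,30.6,0,0,0,0,-23,30.6,0,0,0,0,-23,30.6,0,0,0,0,-23,30.6,0,0,0,0,-23,30.6,0,0,0,0,-23,30.6,0,0,0,0,-23,30.6,0,0,0,0,-23,30.6,0,0,0,0],
  "gripper": 0.6,
  "squeeze": 30
}}

```text
time_s: 1.85
ee_pos: [400.6, 1.1, 331.8]
tcp_rot: [0.001, -0.174, 0.985, 0.0]
force: [-0.0, 0.3, 0.4]
opening: 51.2
grip_force: 0.0
```

Request:
{"fn": "jog_arm", "kwargs": {
  "plan": [0,0,0,0,0,-7,0,0,0,0,0,-7,0,0,0,0,0,-7,0,0,0,0,0,-7,0,0,0,0,0,-7,0,0,0,0,0,-7,0,0,0,0,0,-7,0,0,0,0,0,-7,0,0,0,0,0,-7,0,0,0,0,0,-7,0,0,0,0,0,-4,0,0,0,0,0,0]
}}

```text
time_s: 2.85
ee_pos: [400.6, -0.8, 331.3]
tcp_rot: [-0.0, 0.732, -0.681, 0.0]
force: [0.0, -0.6, -0.7]
opening: 51.5
grip_force: 0.0
```

```bash
cat >> h.py <<'E'
def to(x,y,z,yaw):
    "tool-frame shift (current axes) and tool-z turn to reach pose; yaw = world angle of tool y, deg"
    s=robot.read_state(); T=R.from_quat(np.roll(s["tcp_rot"],-1)).as_matrix()
    print("t",round(s["time_s"],2),"pos",s["ee_pos"].round(1),"yaw",np.degrees(np.arctan2(T[1,1],T[0,1])).round(2),"tilt",T[:,2].round(3),"F",np.round(s["force"],1),"op",round(s["opening"],1),"grip",round(s["grip_force"],1))
    print("shift",(T.T@(np.array([x,y,z])-s["ee_pos"])).round(1),"turn z",-((yaw-np.degrees(np.arctan2(T[1,1],T[0,1]))+180)%360-180).round(2))
E
python3 -c "
from h import *
to(508.8,117,150,183.86)"
```

```text
t 2.85 pos [400.6  -0.8 331.3] yaw -175.9 tilt [ 0.  0. -1.] F [ 0.  -0.6 -0.7] op 51.5 grip 0.0
shift [-109.7 -116.3  181.4] turn z 0.24
```

Request:
{"fn": "jog_arm", "kwargs": {
  "plan": [-15.7,-16.6,25.9,0,0,0,-15.7,-16.6,25.9,0,0,0,-15.7,-16.6,25.9,0,0,0,-15.7,-16.6,25.9,0,0,0,-15.7,-16.6,25.9,0,0,0,-15.7,-16.6,25.9,0,0,0,-15.7,-16.6,25.9,0,0,0,0,0,0,0,0,0]
}}

```text
time_s: 3.52
ee_pos: [508.5, 118.2, 144.2]
tcp_rot: [0.004, 0.731, -0.682, -0.002]
force: [-0.3, -1.3, -1.1]
opening: 51.3
grip_force: 0.0
```

```bash
python3 - <<'E'
from h import *
to(508.8,117,75,183.86)
b=robot.snapshot("side");a=robot.snapshot("top")
B=b["image"][200:310,310:420];A=a["image"][230:310,270:350]
B=cv2.resize(B,(400,400),interpolation=cv2.INTER_CUBIC);A=cv2.resize(A,(400,400),interpolation=cv2.INTER_CUBIC)
cv2.imwrite("pics/g1.png",np.hstack([B,A])[:,:,::-1])
E
```

```text
t 3.52 pos [508.5 118.2 144.2] yaw -176.03 tilt [-0.008 -0.004 -1.   ] F [-0.3 -1.3 -1.1] op 51.3 grip 0.0
shift [ 1.  -0.7 69.2] turn z 0.11
```

View pics/g1.png

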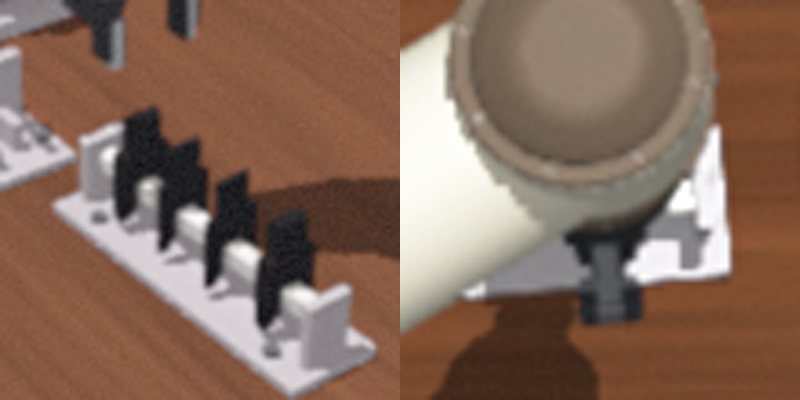

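The fingers straddle the near thick tab: side pane tips at (115,65) and (185,35), tab at (140,120). I'll descend and grip.

Request:
{"fn": "jog_arm", "kwargs": {
  "plan": [1,-0.7,11.5,0,0,0,0,0,11.5,0,0,0,0,0,11.5,0,0,0,0,0,11.5,0,0,0,0,0,11.5,0,0,0,0,0,11.5,0,0,0,0,0,0,0,0,0,0,0,0,0,0,0]
}}

```text
time_s: 4.28
ee_pos: [509.9, 115.8, 82.3]
tcp_rot: [-0.001, 0.731, -0.682, 0.0]
force: [0.0, 1.0, 1.3]
opening: 51.0
grip_force: 0.0
```

Request:
{"fn": "jog_arm", "kwargs": {
  "plan": [0,0,0,0,0,0,0,0,0,0,0,0,0,0,0,0,0,0,0,0,0,0,0,0,0,0,0,0,0,0,0,0,0,0,0,0,0,0,0,0,0,0,0,0,0,0,0,0],
  "gripper": 0,
  "squeeze": 40
}}

```text
time_s: 4.95
ee_pos: [510.5, 116.4, 82.5]
tcp_rot: [-0.001, 0.732, -0.681, 0.001]
force: [-1.1, -0.4, 7.4]
opening: 22.9
grip_force: 40.6
```

Request:
{"fn": "jog_arm", "kwargs": {
  "plan": [0,0,-15,0,0,0,0,0,-15,0,0,0,0,0,-15,0,0,0,0,0,-15,0,0,0,0,0,-15,0,0,0,0,0,0,0,0,0,0,0,0,0,0,0]
}}

```text
time_s: 5.53
ee_pos: [509.8, 116.3, 156.4]
tcp_rot: [-0.001, 0.731, -0.682, 0.0]
force: [0.1, 0.4, -0.6]
opening: 23.0
grip_force: 40.2
```

```bash
python3 - <<'E'
from h import *
to(533.5,-50,155,181.2)
b=robot.snapshot("side")
B=b["image"][180:300,290:410]
cv2.imwrite("pics/g2.png",cv2.resize(B,(480,480),interpolation=cv2.INTER_CUBIC)[:,:,::-1])
E
```

```text
t 5.53 pos [509.8 116.3 156.4] yaw -175.98 tilt [ 0.001  0.001 -1.   ] F [ 0.1  0.4 -0.6] op 23.0 grip 40.2
shift [167.5 -11.9   1.2] turn z 2.82
```

View pics/g2.png

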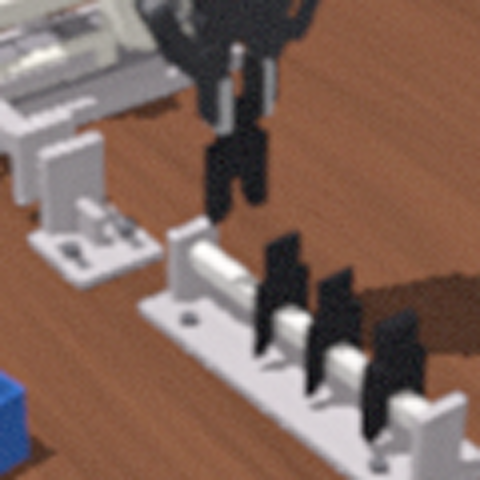

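The spacer hangs straight in the pads: legs at (225,180)–(265,180), tips clear of the bar. I'll carry it over to the gap.

Request:
{"fn": "jog_arm", "kwargs": {
  "plan": [33.9,-2.4,0,0,0,0,33.9,-2.4,0,0,0,0,33.9,-2.4,0,0,0,0,33.9,-2.4,0,0,0,0,33.9,-2.4,0,0,0,0,0,0,0,0,0,2.8,0,0,0,0,0,0,0,0,0,0,0,0]
}}

```text
time_s: 6.25
ee_pos: [532.9, -52.4, 154.6]
tcp_rot: [0.001, 0.715, -0.699, -0.001]
force: [0.3, 0.3, 0.2]
opening: 23.0
grip_force: 40.2
```

```bash
python3 - <<'E'
from h import *
to(533.5,-52,120,181.2)
b=robot.snapshot("side")
B=b["image"][160:260,255:375]
cv2.imwrite("pics/g3.png",cv2.resize(B,(720,600),interpolation=cv2.INTER_CUBIC)[:,:,::-1])
E
```

```text
t 6.25 pos [532.9 -52.4 154.6] yaw -178.75 tilt [-0.002 -0.    -1.   ] F [0.3 0.3 0.2] op 23.0 grip 40.2
shift [-0.4 -0.7 34.6] turn z 0.05
```

View pics/g3.png

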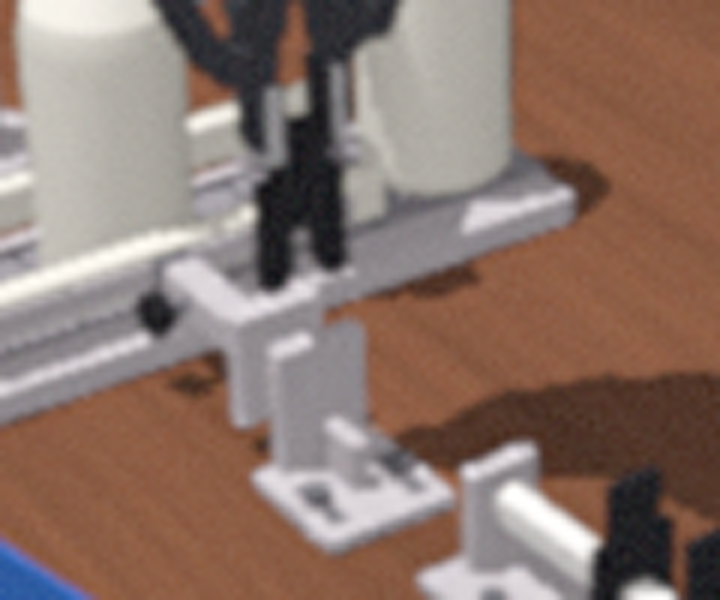

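The spacer is above the gap, with leg tips at (275,275) and (330,260) over the gap between bracket and collar. I'll lower it.

Request:
{"fn": "jog_arm", "kwargs": {
  "plan": [-0.4,-0.7,8,0,0,0,0,0,8,0,0,0,0,0,8,0,0,0,0,0,8,0,0,0,0,0,8,0,0,0,0,0,0,0,0,0,0,0,0,0,0,0]
}}

```text
time_s: 6.88
ee_pos: [533.9, -51.7, 115.1]
tcp_rot: [0.001, 0.715, -0.699, -0.0]
force: [0.2, -0.3, -0.7]
opening: 22.8
grip_force: 40.2
```

Request:
{"fn": "jog_arm", "kwargs": {
  "plan": [0,0,6,0,0,0,0,0,6,0,0,0,0,0,6,0,0,0,0,0,4,0,0,0,0,0,4,0,0,0,0,0,0,0,0,0,0,0,0,0,0,0]
}}

```text
time_s: 7.47
ee_pos: [535.5, -51.5, 89.6]
tcp_rot: [-0.001, 0.715, -0.699, 0.001]
force: [5.0, 0.2, -4.3]
opening: 23.0
grip_force: 40.0
```

```bash
python3 -c "
from h import *
to(533.5,-52,82.5,181.2)"
```

```text
t 7.47 pos [535.5 -51.5  89.6] yaw -178.75 tilt [ 0.002  0.    -1.   ] F [ 5.   0.2 -4.3] op 23.0 grip 40.0
shift [0.4 2.  7.1] turn z 0.05
```

Request:
{"fn": "jog_arm", "kwargs": {
  "plan": [0,-2,0,0,0,0,0,0,3,0,0,0,0,0,3,0,0,0,0,0,1,0,0,0,0,0,0,0,0,0,0,0,0,0,0,0]
}}

```text
time_s: 7.97
ee_pos: [535.9, -51.7, 82.6]
tcp_rot: [0.0, 0.715, -0.699, -0.0]
force: [2.8, 0.0, -1.3]
opening: 22.8
grip_force: 40.2
```

```bash
python3 -c "
from h import *
to(536,-52,82.5,181.2)"
```

```text
t 7.97 pos [535.9 -51.7  82.6] yaw -178.77 tilt [-0.001 -0.    -1.   ] F [ 2.8  0.  -1.3] op 22.8 grip 40.2
shift [ 0.3 -0.1  0.1] turn z 0.03
```

Request:
{"fn": "jog_arm", "kwargs": {
  "plan": [-2,-1,0,0,0,0,-2,0,0,0,0,0,-2,0,1,0,0,0,0,0,0,0,0,0,0,0,0,0,0,0]
}}

```text
time_s: 8.38
ee_pos: [536.5, -47.4, 82.7]
tcp_rot: [0.002, 0.715, -0.699, 0.0]
force: [-0.7, -7.8, 3.9]
opening: 22.2
grip_force: 40.8
```

The spacer is against the bracket and resting on the bar. I'll release it and rise.

Request:
{"fn": "jog_arm", "kwargs": {
  "plan": [1.5,0,0,0,0,0,0,0,0,0,0,0,0,0,0,0,0,0,0,0,0,0,0,0,0,0,0,0,0,0],
  "gripper": 0.6
}}

```text
time_s: 8.8
ee_pos: [537.2, -46.9, 81.8]
tcp_rot: [-0.0, 0.715, -0.699, -0.0]
force: [0.0, -1.9, 0.4]
opening: 51.5
grip_force: 0.0
```

Request:
{"fn": "jog_arm", "kwargs": {
  "plan": [0,0,-10,0,0,0,0,0,-15,0,0,0,0,0,-15,0,0,0,0,0,-15,0,0,0,0,0,-15,0,0,0,0,0,0,0,0,0]
}}

```text
time_s: 9.3
ee_pos: [539.5, -46.9, 155.9]
tcp_rot: [-0.003, 0.715, -0.699, 0.002]
force: [-0.6, -0.4, 0.8]
opening: 51.4
grip_force: 0.0
```

```bash
python3 -c "
from h import *
to(500,255,152,183.86)"
```

```text
t 9.3 pos [539.5 -46.9 155.9] yaw -178.7 tilt [ 0.007  0.    -1.   ] F [-0.6 -0.4  0.8] op 51.4 grip 0.0
shift [-302.7   32.6    3.7] turn z -2.56
```

Request:
{"fn": "jog_arm", "kwargs": {
  "plan": [-37.8,4.1,0,0,0,0,-37.8,4.1,0,0,0,0,-37.8,4.1,0,0,0,0,-37.8,4.1,0,0,0,0,-37.8,4.1,0,0,0,0,-37.8,4.1,0,0,0,0,-37.8,4.1,0,0,0,0,-37.8,4.1,0,0,0,0,0,0,0,0,0,-2.6,0,0,0,0,0,0,0,0,0,0,0,0]
}}

```text
time_s: 10.22
ee_pos: [497.3, 254.5, 151.5]
tcp_rot: [0.001, 0.73, -0.683, -0.0]
force: [-0.3, -0.3, -0.2]
opening: 51.9
grip_force: 0.0
```

```bash
python3 - <<'E'
from h import *
to(500,255,82,183.86)
b=robot.snapshot("side");a=robot.snapshot("top")
# current pad positions & first spacer
B=cv2.resize(b["image"][200:310,320:430],(400,400),interpolation=cv2.INTER_CUBIC);A=cv2.resize(a["image"][236:276,370:410],(400,400),interpolation=cv2.INTER_CUBIC)
cv2.imwrite("pics/g4.png",np.hstack([B,A])[:,:,::-1])
E
```

```text
t 10.22 pos [497.3 254.5 151.5] yaw -176.18 tilt [-0.001 -0.001 -1.   ] F [-0.3 -0.3 -0.2] op 51.9 grip 0.0
shift [-0.4 -2.8 69.5] turn z -0.04
```

View pics/g4.png

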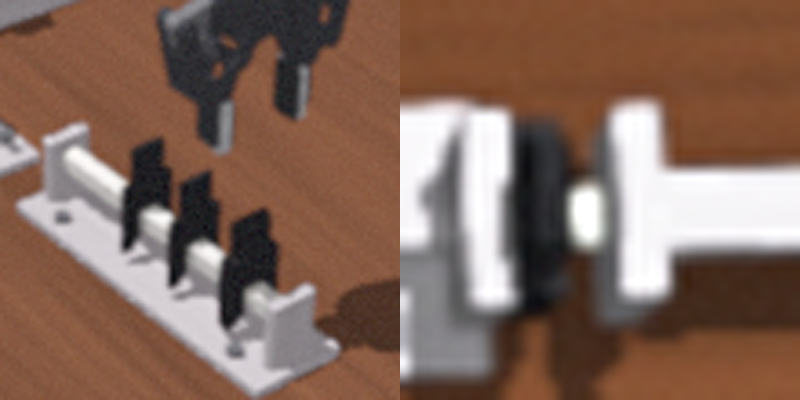

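The first spacer stands flush against the bracket (right pane, columns 515–568). The gripper is over the far thick spacer, so I'll descend and grip with the pads offset toward the collar side.

Request:
{"fn": "jog_arm", "kwargs": {
  "plan": [0,-2.8,11.5,0,0,0,0,0,11.5,0,0,0,0,0,11.5,0,0,0,0,0,11.5,0,0,0,0,0,11.5,0,0,0,0,0,11.5,0,0,0,0,0,0,0,0,0,0,0,0,0,0,0]
}}

```text
time_s: 10.98
ee_pos: [500.6, 253.4, 82.0]
tcp_rot: [0.001, 0.73, -0.684, -0.0]
force: [0.1, 0.2, 0.4]
opening: 51.1
grip_force: 0.0
```

Request:
{"fn": "jog_arm", "kwargs": {
  "plan": [0,0,0,0,0,0,0,0,0,0,0,0,0,0,0,0,0,0,0,0,0,0,0,0,0,0,0,0,0,0,0,0,0,0,0,0,0,0,0,0,0,0],
  "gripper": 0,
  "squeeze": 50
}}

```text
time_s: 11.57
ee_pos: [501.3, 255.1, 83.9]
tcp_rot: [-0.001, 0.731, -0.683, 0.0]
force: [0.2, -0.4, 5.3]
opening: 22.0
grip_force: 49.5
```

Request:
{"fn": "jog_arm", "kwargs": {
  "plan": [0,0,-15,0,0,0,0,0,-15,0,0,0,0,0,-15,0,0,0,0,0,-15,0,0,0,0,0,-15,0,0,0,0,0,0,0,0,0,0,0,0,0,0,0]
}}

```text
time_s: 12.15
ee_pos: [500.4, 254.7, 157.7]
tcp_rot: [-0.0, 0.73, -0.683, -0.0]
force: [-0.5, -0.6, -1.6]
opening: 22.5
grip_force: 50.0
```

```bash
python3 - <<'E'
from h import *
to(536.5,-64,157,181.2)
E
```

```text
t 12.15 pos [500.4 254.7 157.7] yaw -176.18 tilt [-0.     0.001 -1.   ] F [-0.5 -0.6 -1.6] op 22.5 grip 50.0
shift [320.4 -14.8   0.4] turn z 2.62
```

Request:
{"fn": "jog_arm", "kwargs": {
  "plan": [0,0,-20,0,0,0,0,0,-20,0,0,0,31.9,-1.5,0,0,0,0,31.9,-1.5,0,0,0,0,31.9,-1.5,0,0,0,0,31.9,-1.5,0,0,0,0,31.9,-1.5,0,0,0,0,31.9,-1.5,0,0,0,0,31.9,-1.5,0,0,0,0,31.9,-1.5,0,0,0,0,31.9,-1.5,0,0,0,0,31.9,-1.5,0,0,0,0,0,0,0,0,0,2.6,0,0,20,0,0,0,0,0,20,0,0,0,0,0,0,0,0,0,0,0,0,0,0,0]
}}

```text
time_s: 13.57
ee_pos: [535.5, -62.8, 155.9]
tcp_rot: [0.002, 0.715, -0.7, -0.002]
force: [1.0, -0.1, -0.4]
opening: 22.0
grip_force: 50.0
```

```bash
python3 - <<'E'
from h import *
to(536.5,-64.3,125,181.2)
b=robot.snapshot("side")
B=b["image"][175:255,265:361]
cv2.imwrite("pics/g5.png",cv2.resize(B,(720,600),interpolation=cv2.INTER_CUBIC)[:,:,::-1])
E
```

```text
t 13.57 pos [535.5 -62.8 155.9] yaw -178.78 tilt [-0.005 -0.001 -1.   ] F [ 1.  -0.1 -0.4] op 22.0 grip 50.0
shift [ 1.5 -1.1 30.9] turn z 0.02
```

View pics/g5.png

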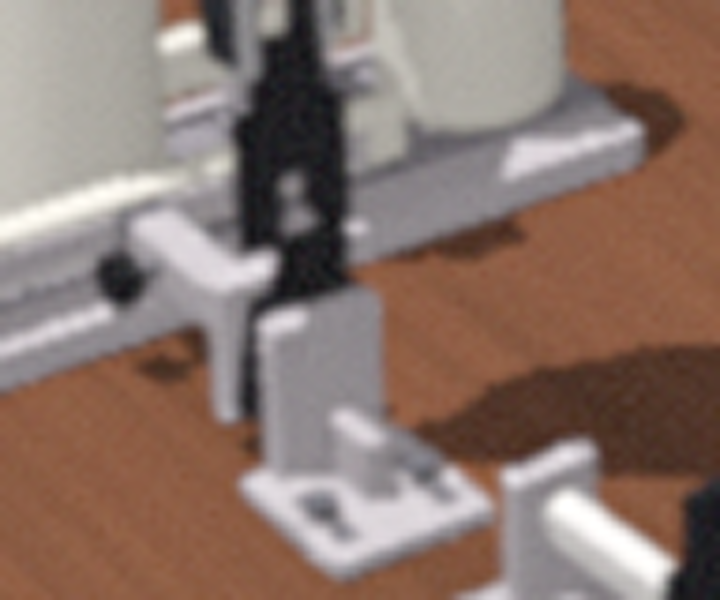

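The second spacer is held just beyond the first one's tab (black, columns 240–345). I'll ease down while watching the force.

Request:
{"fn": "jog_arm", "kwargs": {
  "plan": [1.5,-1,4,0,0,0,0,0,5,0,0,0,0,0,4,0,0,0,0,0,0,0,0,0,0,0,0,0,0,0]
}}

```text
time_s: 14.03
ee_pos: [537.8, -64.1, 144.8]
tcp_rot: [0.0, 0.715, -0.699, -0.0]
force: [-0.7, 0.1, -0.9]
opening: 22.3
grip_force: 50.0
```

Request:
{"fn": "jog_arm", "kwargs": {
  "plan": [0,0,3,0,0,0,0,0,3,0,0,0,0,0,3,0,0,0,0,0,0,0,0,0,0,0,0,0,0,0]
}}

```text
time_s: 14.45
ee_pos: [538.1, -64.3, 135.7]
tcp_rot: [0.0, 0.715, -0.699, 0.0]
force: [0.4, -2.1, -0.5]
opening: 22.3
grip_force: 50.0
```

Request:
{"fn": "jog_arm", "kwargs": {
  "plan": [0,1.2,3,0,0,0,0,0,3,0,0,0,0,0,3,0,0,0,0,0,0,0,0,0,0,0,0,0,0,0]
}}

```text
time_s: 14.87
ee_pos: [537.4, -64.5, 127.3]
tcp_rot: [-0.0, 0.715, -0.699, 0.001]
force: [0.8, -3.8, 3.2]
opening: 22.3
grip_force: 50.4
```

Request:
{"fn": "jog_arm", "kwargs": {
  "plan": [0,0,3,0,0,0,0,0,3,0,0,0,0,0,3,0,0,0,0,0,0,0,0,0,0,0,0,0,0,0]
}}

```text
time_s: 15.28
ee_pos: [537.7, -64.4, 118.9]
tcp_rot: [-0.001, 0.715, -0.699, 0.001]
force: [1.0, -4.1, 2.2]
opening: 22.0
grip_force: 50.2
```

Request:
{"fn": "jog_arm", "kwargs": {
  "plan": [0.8,0.8,3,0,0,0,0,0,3,0,0,0,0,0,3,0,0,0,0,0,3,0,0,0,0,0,0,0,0,0,0,0,0,0,0,0]
}}

```text
time_s: 15.78
ee_pos: [535.3, -65.4, 104.7]
tcp_rot: [0.001, 0.715, -0.7, -0.001]
force: [0.6, -5.7, 0.6]
opening: 22.1
grip_force: 50.1
```

Request:
{"fn": "jog_arm", "kwargs": {
  "plan": [0,0,3,0,0,0,0,0,3,0,0,0,0,0,3,0,0,0,0,0,3,0,0,0,0,0,3,0,0,0,0,0,0,0,0,0,0,0,0,0,0,0]
}}

```text
time_s: 16.37
ee_pos: [536.3, -66.2, 90.7]
tcp_rot: [0.001, 0.715, -0.699, 0.001]
force: [1.9, -9.8, 4.5]
opening: 22.3
grip_force: 50.5
```

Request:
{"fn": "jog_arm", "kwargs": {
  "plan": [1.5,0,0,0,0,0,1,0,0,0,0,0,0,0,3,0,0,0,0,0,3,0,0,0,0,0,2,0,0,0,0,0,0,0,0,0,0,0,0,0,0,0]
}}

```text
time_s: 16.95
ee_pos: [536.5, -67.4, 83.8]
tcp_rot: [-0.0, 0.715, -0.699, 0.0]
force: [0.1, -2.8, 9.4]
opening: 22.3
grip_force: 51.0
```

```bash
python3 - <<'E'
from h import *
to(536.5,-65,84,181.2)
E
```

```text
t 16.95 pos [536.5 -67.4  83.8] yaw -178.71 tilt [ 0.001 -0.    -1.   ] F [ 0.1 -2.8  9.4] op 22.3 grip 51.0
shift [-2.4 -0.  -0.2] turn z 0.09
```

The second spacer has seated (Fz 9 N at the grip height of 83.8). I'll release it, rise and look.

Request:
{"fn": "jog_arm", "kwargs": {
  "plan": [0,0,-0.5,0,0,0,0,0,0,0,0,0,0,0,0,0,0,0,0,0,0,0,0,0,0,0,0,0,0,0],
  "gripper": 0.6
}}

```text
time_s: 17.37
ee_pos: [535.6, -67.2, 82.8]
tcp_rot: [0.0, 0.715, -0.699, -0.001]
force: [0.5, -0.1, 0.5]
opening: 51.4
grip_force: 0.0
```

Request:
{"fn": "jog_arm", "kwargs": {
  "plan": [0,0,-10,0,0,0,0,0,-15,0,0,0,0,0,-20,0,0,0,0,0,-20,0,0,0,0,0,-20,0,0,0,0,0,0,0,0,0]
}}

```text
time_s: 17.87
ee_pos: [538.8, -67.4, 173.6]
tcp_rot: [-0.003, 0.715, -0.699, 0.003]
force: [0.8, -0.3, 0.4]
opening: 51.3
grip_force: 0.0
```

Request:
{"fn": "jog_arm", "kwargs": {
  "plan": [-30,40,0,0,0,7,-25,20,0,0,0,7,0,0,0,0,0,7,0,0,0,0,0,7,0,0,0,0,0,7,0,0,0,0,0,7,0,0,0,0,0,7,0,0,0,0,0,7,0,0,0,0,0,7,0,0,0,0,0,7,0,0,0,0,0,7,0,0,0,0,0,7,0,0,0,0,0,6,0,0,0,0,0,0,0,0,0,0,0,0],
  "gripper": 1
}}

```text
time_s: 19.12
ee_pos: [485.3, -16.9, 168.6]
tcp_rot: [0.0, -0.014, 1.0, 0.0]
force: [-0.2, 0.3, -0.4]
opening: 85.3
grip_force: 0.0
```

```bash
python3 - <<'E'
from h import *
to(536.5,-53,125,91.2)
b=robot.snapshot("side");a=robot.snapshot("top")
B=cv2.resize(b["image"][175:255,265:345],(400,400),interpolation=cv2.INTER_CUBIC);A=cv2.resize(a["image"][225:285,370:430],(400,400),interpolation=cv2.INTER_CUBIC)
cv2.imwrite("pics/g6.png",np.hstack([B,A])[:,:,::-1])
E
```

```text
t 19.12 pos [485.3 -16.9 168.6] yaw 91.58 tilt [ 0.  0. -1.] F [-0.2  0.3 -0.4] op 85.3 grip 0.0
shift [-50.2 -37.5  43.6] turn z 0.38
```

View pics/g6.png

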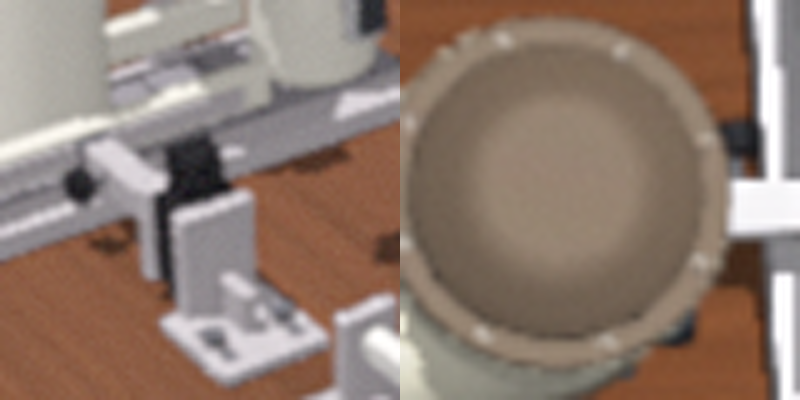

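Both spacers look seated between bracket and collar. I'll pull the arm clear and check the gap, the seating and the bottle numerically.

Request:
{"fn": "jog_arm", "kwargs": {
  "plan": [35,0,-10,0,0,0,35,0,-10,0,0,0,35,0,-10,0,0,0,25,0,0,0,0,0,0,0,0,0,0,0,0,0,0,0,0,0]
}}

```text
time_s: 19.72
ee_pos: [354.8, -20.2, 199.0]
tcp_rot: [0.001, -0.014, 1.0, 0.0]
force: [0.2, 0.4, 1.4]
opening: 85.4
grip_force: 0.0
```

```bash
python3 - <<'E'
from h import *
to(536.5,-53,125,91.2)
a=robot.snapshot("top");g=cv2.cvtColor(a["image"],cv2.COLOR_RGB2GRAY).astype(np.float32)
g0=cv2.cvtColor(cv2.imread("pics/top0.png"),cv2.COLOR_BGR2GRAY).astype(np.float32)
ys=np.arange(-28,-84,-1.)
def prof(im,xs,z):
    return [int(cv2.remap(im,p[:,:1],p[:,1:],cv2.INTER_CUBIC).mean()) for p in(proj(a,[(x,y,z) for x in xs]).astype(np.float32) for y in ys)]
for o in(-16,16):
    print(o,prof(g,533.1+o+np.linspace(-3,3,7),70))
print("tabs z98",prof(g,533.1+np.linspace(-6,6,7),98))
print("x across tabs z98", [[int(cv2.remap(g,p[:,:1],p[:,1:],cv2.INTER_CUBIC)[0,0]) for p in (proj(a,[(x,y,98)]).astype(np.float32) for x in np.arange(512,558,2.))] for y in(-48,-60)])
for n,(x,y,w,h) in dict(bottle=(440,225,45,45),nextb=(440,308,45,45),rail=(428,180,14,30),tub=(285,130,85,75),spanner=(165,280,35,70)).items():
    r=cv2.matchTemplate(g[y-5:y+h+5,x-5:x+w+5],g0[y:y+h,x:x+w],cv2.TM_CCOEFF_NORMED);_,v,_,l=cv2.minMaxLoc(r);print(n,round(v,3),l[0]-5,l[1]-5)
E
```

```text
t 19.72 pos [354.8 -20.2 199. ] yaw 91.55 tilt [ 0.002  0.001 -1.   ] F [0.2 0.4 1.4] op 85.4 grip 0.0
shift [-180.6  -37.7   74.4] turn z 0.35
-16 [95, 92, 100, 128, 168, 208, 237, 247, 253, 248, 225, 197, 159, 132, 110, 75, 48, 27, 24, 25, 26, 29, 29, 29, 28, 27, 25, 25, 24, 25, 25, 25, 24, 27, 31, 43, 53, 78, 122, 167, 208, 226, 240, 242, 241, 244, 241, 235, 225, 189, 148, 100, 71, 53, 43, 45]
16 [167, 134, 134, 168, 209, 233, 249, 254, 249, 249, 253, 252, 258, 234, 171, 102, 49, 34, 24, 31, 40, 45, 49, 51, 51, 48, 43, 40, 39, 40, 40, 42, 46, 50, 52, 48, 53, 60, 85, 139, 193, 237, 248, 254, 254, 250, 252, 250, 235, 214, 172, 129, 92, 79, 82, 81]
tabs z98 [162, 211, 238, 250, 257, 252, 249, 247, 217, 179, 129, 87, 54, 28, 22, 20, 27, 36, 43, 49, 53, 52, 47, 40, 33, 30, 28, 28, 31, 36, 41, 41, 41, 40, 42, 69, 109, 162, 203, 235, 250, 249, 252, 251, 249, 247, 244, 238, 234, 234, 236, 236, 236, 236, 236, 236]
x across tabs z98 [[26, 33, 31, 31, 28, 25, 34, 46, 52, 54, 52, 53, 53, 54, 55, 51, 48, 50, 56, 66, 76, 87, 87], [40, 49, 49, 41, 27, 26, 40, 46, 41, 39, 39, 39, 42, 43, 41, 42, 43, 47, 57, 69, 80, 87, 85]]
bottle 0.989 0 0
nextb 1.0 0 0
rail 0.987 0 0
tub 1.0 0 0
spanner 1.0 0 0
```

Bottle and bystanders are unmoved, and the gap is about 25 mm with 24 mm packed, so no further thin spacer fits. Next I'll move over it for the pinch.

Request:
{"fn": "jog_arm", "kwargs": {
  "plan": [-30.1,-6.4,0,0,0,0,-30.1,-6.4,0,0,0,0,-30.1,-6.4,0,0,0,0,-30.1,-6.4,0,0,0,0,-30.1,-6.4,0,0,0,0,-30.1,-6.4,0,0,0,0.4,0,0,20,0,0,0,0,0,20,0,0,0,0,0,0,0,0,0,0,0,0,0,0,0]
}}

```text
time_s: 20.6
ee_pos: [537.1, -54.6, 156.8]
tcp_rot: [-0.002, -0.009, 1.0, -0.001]
force: [-0.2, 1.1, 1.0]
opening: 85.3
grip_force: 0.0
```

```bash
python3 - <<'E'
from h import *
to(536.5,-53.5,52,91.2)
E
```

```text
t 20.6 pos [537.1 -54.6 156.8] yaw 91.03 tilt [-0.004 -0.001 -1.   ] F [-0.2  1.1  1. ] op 85.3 grip 0.0
shift [  0.2   1.2 104.8] turn z -0.17
```

Request:
{"fn": "jog_arm", "kwargs": {
  "plan": [0,1,12,0,0,0,0,0,12,0,0,0,0,0,12,0,0,0,0,0,12,0,0,0,0,0,12,0,0,0,0,0,12,0,0,0,0,0,12,0,0,0,0,0,12,0,0,0,0,0,6,0,0,0,0,0,0,0,0,0,0,0,0,0,0,0]
}}

```text
time_s: 21.52
ee_pos: [537.8, -53.0, 57.2]
tcp_rot: [0.001, -0.009, 1.0, -0.0]
force: [-0.5, 0.4, 0.3]
opening: 85.6
grip_force: 0.0
```

```bash
python3 - <<'E'
from h import *
to(536.5,-53.5,52,91.2)
E
```

```text
t 21.52 pos [537.8 -53.   57.2] yaw 91.06 tilt [ 0.001 -0.    -1.   ] F [-0.5  0.4  0.3] op 85.6 grip 0.0
shift [ 1.3 -0.5  5.2] turn z -0.14
```

Request:
{"fn": "jog_arm", "kwargs": {
  "plan": [1,-0.5,4,0,0,0,0,0,0,0,0,0]
}}

```text
time_s: 21.68
ee_pos: [536.0, -53.6, 52.8]
tcp_rot: [0.0, -0.009, 1.0, 0.0]
force: [0.0, 0.7, -0.0]
opening: 85.2
grip_force: 0.0
```

Request:
{"fn": "jog_arm", "kwargs": {
  "plan": [0,0,0,0,0,0,0,0,0,0,0,0,0,0,0,0,0,0,0,0,0,0,0,0,0,0,0,0,0,0,0,0,0,0,0,0,0,0,0,0,0,0,0,0,0,0,0,0,0,0,0,0,0,0,0,0,0,0,0,0,0,0,0,0,0,0],
  "gripper": 0,
  "squeeze": 60
}}

```text
time_s: 22.6
ee_pos: [536.1, -54.2, 53.3]
tcp_rot: [0.0, -0.009, 1.0, -0.0]
force: [-0.2, -2.8, 4.9]
opening: 42.5
grip_force: 64.8
```

```bash
python3 - <<'E'
from h import *
to(536.5,-53.5,52,91.2)
E
```

```text
t 22.6 pos [536.1 -54.2  53.3] yaw 91.05 tilt [ 0.    -0.001 -1.   ] F [-0.2 -2.8  4.9] op 42.5 grip 64.8
shift [-0.4  0.6  1.3] turn z -0.15
```

The opening of 42.5 carries the same −1.5 mm bias seen on the 24 mm tab, which makes it 44 mm: 10+24+10, so the pack is tight. I'll hand it in.

```bash
python3 - <<'E'
from h import *
for n,(x,y,w,h) in dict(bottle=(255,145,32,58),stand=(340,240,70,60)).items():
    g=robot.snapshot("side")["image"][:,:,::-1];g0=cv2.imread("pics/side0.png")
    r=cv2.matchTemplate(g[y-5:y+h+5,x-5:x+w+5],g0[y:y+h,x:x+w].copy(),cv2.TM_CCOEFF_NORMED);_,v,_,l=cv2.minMaxLoc(r);print(n,round(v,3),l[0]-5,l[1]-5)
print(robot.finish_job())
E
```

```text
bottle 0.992 0 0
stand 0.724 0 0
the job is handed in; nothing more can be done
None
```

I packed both thick spacers home in the roughly 25 mm gap and left the two thin ones on the stand. I handed the job in while holding a pinch of about 65 N, with the pack tight and the bottle unmoved; the interface gave no verdict back.

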